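# Press a rivet tin's lid home in the jig, then heft both tins and hold up the fuller

## Task

The rivet tin standing in the plywood jig has its lid only set on: swing the toggle clamp's lever over until it locks and presses the lid fully home, then swing the lever all the way back. Now heft the two tins: lift that tin a few centimetres, set it back in its seat, then lift its twin that stands loose on the desk. Finish while holding up the heavier (fuller) of the two, upright and still, about 15 cm above the desk, with the lighter one standing in its place on the desk; disturb nothing else.

Things in the scene. Friction and masses are not known exactly. Their poses are not given: they have to be found in the camera images.
- press_jig: Lid-pressing jig, fixed: plywood board 110 x 250 x 8 mm with a round through hole (the seat) and a steel vertical-handle toggle clamp. Origin: centre of the board's underside on the desk; z up, y along the board from the clamp towards the seat, x across it and parallel to the clamp's pivots. Open, the clamp's arm stands upright to 190 mm high, its rubber foot 75 mm from the seat's axis (towards -y) and 165 mm up.
- seat (a point): Centre of the board's 62 mm through hole at desk height, 60 mm from the jig's origin along its +y. The tin (57 mm) stands in it on the desk itself, so the board hides its lowest 8 mm.
- clamp_lever (a joint): Clamp lever in rad: 0 open, as found (sloping up and away from the seat, 23 deg above level); grows as it swings up towards the seat; 1.22 dead centre; 1.27 stop, locked and upright. It turns about its fixed pivot's x axis, stays where it is left and needs about 2 to 5 N at the grip (most at the last, as the rubber foot presses).
- lever_pivot (a point): Fixed axis of the lever: 46 mm above the desk, 110 mm from the jig's origin along its -y. The axis runs along the jig's x.
- lever_grip (a point): Point to take the lever's black side handle: a round peg, 15 mm thick, 56 mm long, parallel to the jig's x, sticking out to its +x side from the end of the lever's 9 mm rod; this point lies on its axis 38 mm from the lever's mid-plane, 18 mm from its free end. Its axis is 100 mm from the pivot's. It can be pinched from above, fingers closing along the jig's y, and turns between the pads.
- seated_tin: Round steel tin of rivets in the jig's seat: 56 mm across (57 at the rims), 52 mm to its rim. Origin: centre of its underside, z up. Its plain side can be gripped from 10 to 48 mm up. Weighs 0.15 to 0.65 kg, contents unseen; they may shift a little inside. Set it back within 6 mm of the seat's centre to stand on the desk.
- lid (a joint): Plug lid of the seated tin, 49 mm across, 2.5 mm thick above the rim: metres that it stands proud, 0 when fully home (top then 54.5 mm above the tin's underside). It slides stiffly (2.5 N).
- twin_tin: A second tin of the same make, size and look, its lid home already, loose on the desk to the side of the jig; 54.5 mm high in all. Origin: centre of its underside, z up. Weighs 0.15 to 0.65 kg, and clearly more or clearly less (over 0.2 kg apart) than the other.
- snap_tray: Bystander: small tin tray of snaps, 60 x 85 x 16 mm, to be left alone. Origin: centre of its underside.
- wax_block: Bystander: block of wax, 35 x 55 x 18 mm, to be left alone. Origin: centre of its underside.
- sanding_block: Bystander: cork sanding block, 41 x 76 x 25 mm, to be left alone. Origin: centre of its underside.
- punch_1: Bystander: steel hole punch lying down, 16 x 110 x 16 mm, to be left alone. Origin: centre of its underside.
There are look-alikes about, which are no part of the job. Leave any turquoise look-alike of the seated_tin alone.

How it is judged:
By the outcome, as a careful person would: the job done as asked, in the order asked, and still so for the second after the job is handed in, while the arm keeps its last pose, push and grip.
It also fails if it takes over 67 s, if anything falls off the work surface, if the arm or the gripper's body presses on something with over 40 N, if the wrist force passes 120 N, or if a joint passes its speed limit or range.

## Robot

A 6-joint arm with a two-finger parallel gripper is mounted at the origin on the work surface; the furniture and walls round the work are solid. World frame = base frame: x ahead of the robot, y to its left, z up, the work surface at z = 0. Lengths are in mm, angles in rad, forces in N, time in s.
With the tool pointing down it reaches from about 400 to 925 mm from the base axis. Payload 12.5 kg.
Tool frame: the origin (TCP) lies at the very end of the fingers, on their centre line; the grasp point (between the pads) lies 19 mm behind it; x points along the fingers, y is the direction in which the jaws open and shut, and the axes are right-handed (so a half turn about x gives the same grasp; the last joint's range is limited). The gripper opens to 95 mm and grips with 3 to 60 N. Pads are 20 mm wide; open, the fingers measure 119 mm over their backs; the gripper's body (75 mm by 180 mm) begins 59 mm behind the grasp point.
Start: joints at [-0.106, 0.491, 1.559, -0, 1.092, -0.106], TCP at [625.017, 0.021, 214.661] pointing down, gripper open.
Joint ranges: [-3.1, 3.1], [-0.84, 2.19], [0.05, 2.79], [-1.13, 4.28], [0.06, 2.93], [-2.69, 2.69]. Speed limits (rad/s): [2.22, 2.22, 2.79, 3.14, 3.14, 3.14].

## Interface

Orientations are given as [roll, pitch, yaw] about the fixed x, y, z axes, in that order (R = Rz(yaw) Ry(pitch) Rx(roll)).
In Python, from cell import * gives the robot as it stands.
- The arm moves only by the tool step_arm, never from a script. Its argument "steps" is a list of rows, each a list of 4 numbers: the shift along the tool's x, y, z in units of 50 mm (1.0 is 50 mm), then the turn about the tool's x in units of 8 degrees (1.0 is 8 degrees). A call has 1 to 20 rows; each row shifts and turns the commanded pose from where the row before left it, along the tool's axes as they then stand; what a row does not reach is not made up. A row lasts 1/8 s, in which the tool goes at most 62.5 mm and 10.7 degrees, less where a joint would pass 70% of its speed; a pose out of reach is approached as far as the arm can. A call is refused whole if a number of a shift passes 1 or a number of a turn 1, either way. A call with a gripper value outside its range is refused whole. "jaw" is the closure, from 0 (fully open) to 1 (shut), set as the call begins (left out, the last holds). The fingers move at their own pace and stop on an object; the grip force is fixed at half the most. Time passes only in rows, so rows that do not move let the fingers close. It gives the time, the measured TCP pose, the force and the opening at its end, in the units of the state.
- state(): the state, without advancing time (a new reading comes with each control period).
- read_camera(name): name is "scene" or "side" or "wrist"; returns the picture (400x640x3 uint8, red, green, blue); there is no depth.
- camera_info(name): a dict with "mtx" (3x3 intrinsics, pixels), "eye" and "attitude" of the camera in the world; the wrist camera has in their place "hand_eye" (4x4, takes a point from camera to tool coordinates, whose origin is the TCP and whose axes are the tool frame's). Camera axes: x right, y down, z forward; pixel columns grow to the right and rows downward; lengths in mm; the calibration is good to about 2 mm. A picture is of the moment at which its call begins: read the wrist's pose just before it. camera_info takes no time and is no camera call.
- job_done(): hands the job in, once; it reports no verdict.
The state is a dict: "t": time; "joints": joint angles; "qvel": joint speeds; "tau": joint torques, N m; "eef_pos": TCP position; "tcp_rot": TCP orientation; "ft_force": force on the tool from outside, world axes, zero at the start; "moment": the same for the moment, N m; "opening": opening from 0.0 (shut) to 1.0 (fully open).
Only numpy, scipy, OpenCV 4.12 (cv2) and the standard library are available. Lean on these libraries where they do the work, as an engineer would, in place of code of your own. Each camera call takes 0.05 s, during which the arm holds its last target.

## Working session

There is one attempt and no reset: what is moved stays moved. The work goes in short steps, Python scripts to look and compute and a tool call to move; the robot and the scene stay as the last step left them, time stands still between calls to the robot, and variables do not carry over. Pictures are saved under pics/ and viewed, and the job is handed in when it is done.

Besides the shell and the picture viewer there is one more tool, called after ">>>" as name(argument=value, ...) on one line, values as JSON. step_arm: Moves the arm, as the interface text tells. Its arguments: {"type":"object","properties":{"steps":{"type":"array","items":{"type":"array","items":{"type":"number"}}},"jaw":{"type":"number"}},"required":["steps"]}

```bash
ls; mkdir -p pics
python3 - <<'E'
from cell import *
import cv2
s=state();print(s)
for n in ["scene","side","wrist"]:
    im=read_camera(n);cv2.imwrite(f"pics/a_{n}.png",im[:,:,::-1]);print(n,camera_info(n))
E
```

```text
pics
{'t': 0.0, 'joints': array([-1.05565180e-01,  4.91565441e-01,  1.55944323e+00, -1.16223189e-05,
        1.09166363e+00, -1.05610486e-01]), 'qvel': array([-7.65982420e-05, -5.88455969e-04,  4.55879398e-04, -1.84994723e-03,
        9.59402964e-04, -1.33144978e-03]), 'tau': array([-9.52334158e-04, -6.12640929e+01, -2.58175153e+01,  6.92750537e-02,
        4.83079045e-02, -1.38641695e-05]), 'eef_pos': array([6.24768681e+02, 6.61763782e-02, 2.14060225e+02]), 'tcp_rot': array([-1.66685976,  1.56971663,  3.04557989]), 'ft_force': array([ 0.31250146, -0.77895257, -0.71787671]), 'moment': array([-0.05856449,  0.01891475,  0.02774885]), 'opening': 1.0027084528326897}
scene {'mtx': array([[498.31358927,   0.        , 309.96276349],
       [  0.        , 498.31358927, 193.02193155],
       [  0.        ,   0.        ,   1.        ]]), 'eye': array([-629.53147662,  627.46077479,  654.55222466]), 'attitude': array([-1.97120659,  0.0051814 , -2.15583344])}
side {'mtx': array([[429.21367916,   0.        , 319.8343953 ],
       [  0.        , 429.21367916, 201.91790224],
       [  0.        ,   0.        ,   1.        ]]), 'eye': array([ 197.90628605, -908.86001542,  692.28491659]), 'attitude': array([-2.19835218,  0.0104182 , -0.3030308 ])}
wrist {'mtx': array([[333.74709076,   0.        , 315.45927239],
       [  0.        , 333.74709076, 204.30255217],
       [  0.        ,   0.        ,   1.        ]]), 'hand_eye': array([[-1.15985340e-03, -2.44442084e-01,  9.69663200e-01,
        -1.71036847e+02],
       [ 9.99999101e-01, -9.36194012e-04,  9.60134554e-04,
         3.23445528e-01],
       [ 6.73095590e-04,  9.69663442e-01,  2.44442950e-01,
        -6.81701054e+01],
       [ 0.00000000e+00,  0.00000000e+00,  0.00000000e+00,
         1.00000000e+00]])}
```

View pics/a_scene.png

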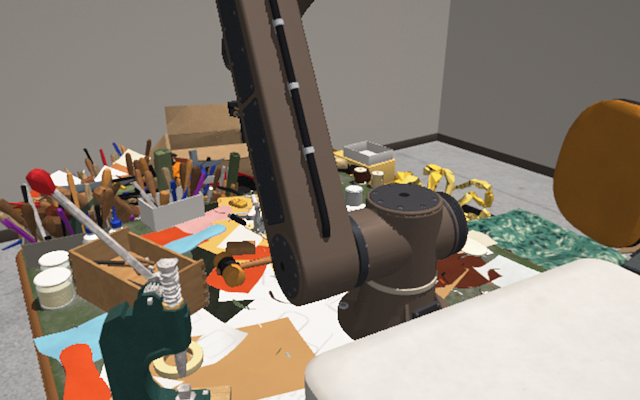

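View pics/a_side.png

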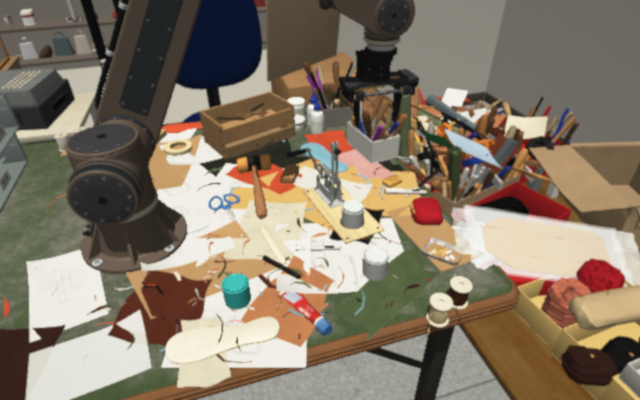

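View pics/a_wrist.png

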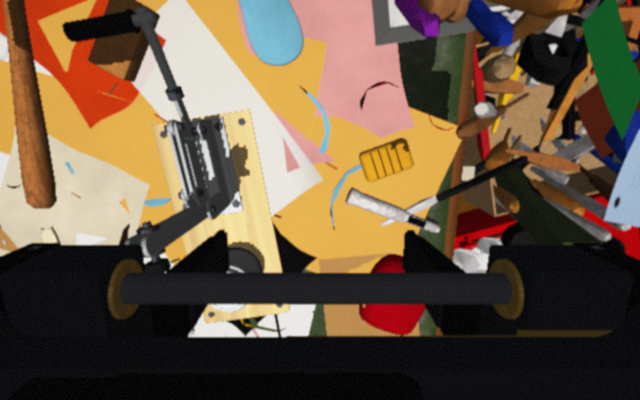

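```bash
cat > h.py <<'E'
import numpy as np,cv2
from scipy.spatial.transform import Rotation as R
from cell import *
def rot(a): return R.from_euler('xyz',a).as_matrix()
def cam(n,s=None):
    c=camera_info(n);K=c['mtx']
    if n=='wrist':
        T=np.eye(4);T[:3,:3]=rot(s['tcp_rot']);T[:3,3]=s['eef_pos'];T=T@c['hand_eye'];return K,T[:3,:3],T[:3,3]
    return K,rot(c['attitude']),c['eye']
def ray(C,uv):
    K,A,e=C;d=A@np.linalg.inv(K)@np.array([uv[0],uv[1],1.]);return e,d/np.linalg.norm(d)
def plane(C,uv,z):
    e,d=ray(C,uv);return e+d*(z-e[2])/d[2]
def proj(C,p):
    K,A,e=C;q=K@(A.T@(np.array(p,float)-e));return q[:2]/q[2]
def tri(C1,u1,C2,u2):
    e1,d1=ray(C1,u1);e2,d2=ray(C2,u2)
    t=np.linalg.lstsq(np.c_[d1,-d2],e2-e1,rcond=None)[0]
    a=e1+t[0]*d1;b=e2+t[1]*d2;return (a+b)/2,np.linalg.norm(a-b)
E
python3 - <<'E'
from h import *
s=state();print(rot(s['tcp_rot']).round(3))
C=cam('side')
for n,uv,z in [('seatlid',(351,205),58),('twin',(375,251),54),('turq',(236,279),54),('redcap',(427,210),20)]:print(n,plane(C,uv,z).round(0))
im=cv2.imread('pics/a_side.png');cv2.imwrite('pics/b_side.png',cv2.resize(im[130:310,200:480],None,fx=2.8,fy=2.8,interpolation=cv2.INTER_CUBIC))
E
```

```text
[[-0.001  1.    -0.   ]
 [ 0.    -0.    -1.   ]
 [-1.    -0.001 -0.   ]]
seatlid [ 522. -109.   58.]
twin [ 514. -279.   54.]
turq [ 212. -269.   54.]
redcap [ 721. -143.   20.]
```

View pics/b_side.png

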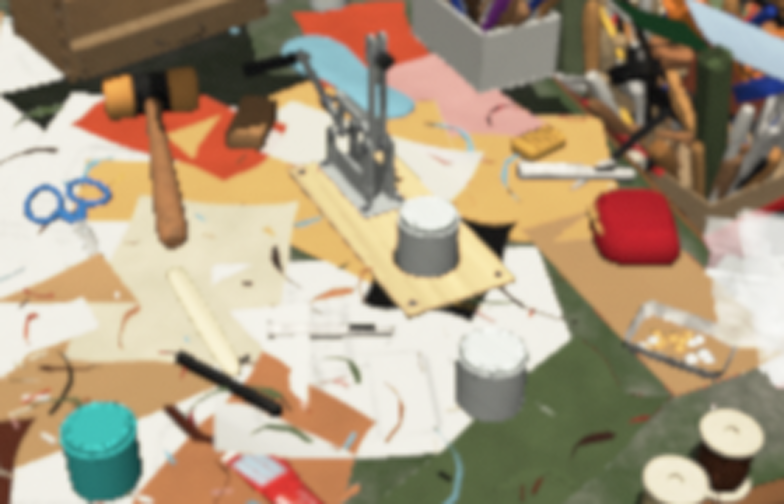

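Run:
```python
from h import *
im=cv2.imread('pics/a_wrist.png');cv2.imwrite('pics/b_wrist.png',cv2.resize(im[0:340,50:330],None,fx=1.76,fy=1.76,interpolation=cv2.INTER_CUBIC))
S=cam('side');f=lambda u,v:(200+u/2.8,130+v/2.8)
W=cam('wrist',state())
for uv in [(290,170),(410,315),(513,278)]:print('side',plane(S,f(*uv),8).round(1))
for uv in [(152,126),(250,110),(291,314)]:print('wrist',plane(W,uv,8).round(1))
print('peg',tri(W,(70,30),S,f(245,70)),tri(W,(128,18),S,f(302,58)))
```

```text
side [445.1  59.3   8. ]
side [ 483.8 -184.5    8. ]
side [ 587.9 -166.3    8. ]
wrist [445.5  62.1   8. ]
wrist [554.2  79.    8. ]
wrist [ 594.2 -170.7    8. ]
peg (array([422.89924329, 140.50119666,  83.17103663]), np.float64(0.2607142531558144)) (array([479.84581149, 144.69483074,  88.21554939]), np.float64(10.677136807936158))
```

View pics/b_wrist.png

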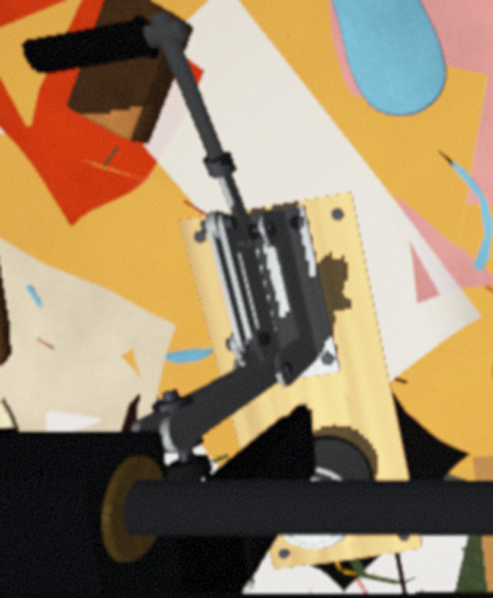

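>>> step_arm(steps=[[-0.1,-0.5,-0.3,0],[-0.1,-0.6,-0.4,0],[-0.1,-0.7,-0.4,0],[-0.1,-0.7,-0.4,0],[0,-0.6,-0.3,0],[0,0,0,0],[0,0,0,0]], jaw=0.4)

```text
t: 1.02
eef_pos: [470.6, 89.9, 234.8]
tcp_rot: [1.534, 1.57, -0.037]
ft_force: [0.4, 0.1, -0.2]
opening: 0.598
```

Run:
```python
from h import *
s=state();print(s['t'],s['eef_pos'],s['joints'],s['opening'],s['ft_force'])
im=read_camera('wrist');cv2.imwrite('pics/c_wrist.png',im[:,:,::-1])
np.save('c_s.npy',np.r_[s['eef_pos'],s['tcp_rot']])
```

```text
1.025 [470.64665853  89.91487029 234.78154496] [ 5.08405638e-02  2.60030468e-01  1.87782870e+00 -8.26524451e-05
  1.00293910e+00  5.07309515e-02] 0.5984994881362005 [ 0.40704123  0.08601947 -0.18188092]
```

View pics/c_wrist.png

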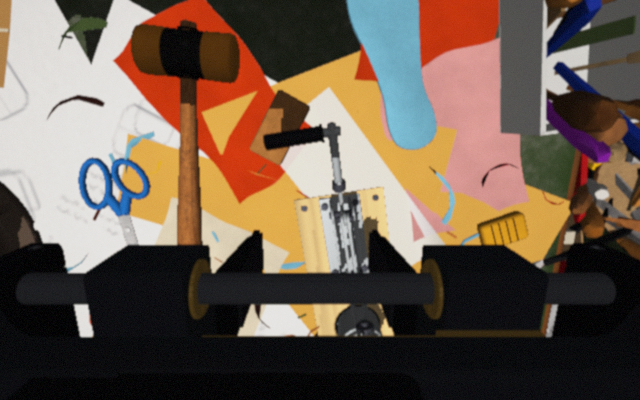

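Run:
```python
from h import *
a=np.load('c_s.npy');s=dict(eef_pos=a[:3],tcp_rot=a[3:]);W=cam('wrist',s)
for uv in [(265,141.5),(327,132.5),(337,131),(339,185)]:print(uv,plane(W,uv,85).round(1))
for uv in [(296,201),(383,187)]:print(uv,plane(W,uv,8).round(1))
im=cv2.imread('pics/c_wrist.png');cv2.imwrite('pics/c2.png',cv2.resize(im[80:250,240:420],None,fx=3.4,fy=3.4,interpolation=cv2.INTER_CUBIC))
```

```text
(265, 141.5) [423.7 138.5  85. ]
(327, 132.5) [482.3 146.8  85. ]
(337, 131) [491.7 148.2  85. ]
(339, 185) [494.4  96.6  85. ]
(296, 201) [447.7  62.    8. ]
(383, 187) [553.5  79.4   8. ]
```

View pics/c2.png

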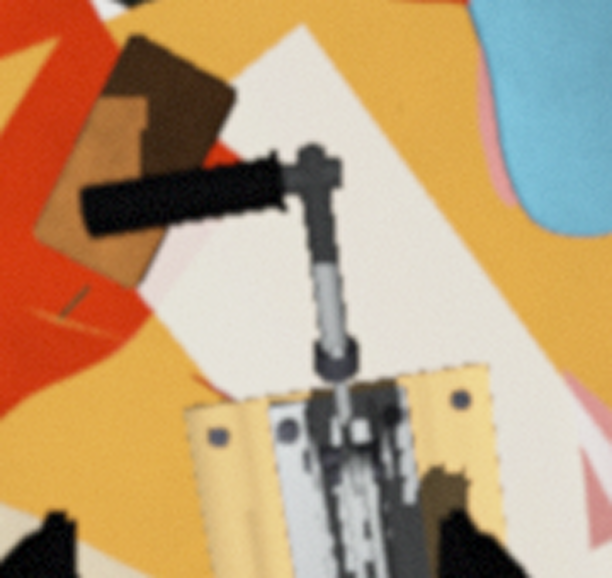

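>>> step_arm(steps=[[0,-0.23,-0.5,0],[0,-0.24,-0.53,0],[0,0,0,1],[0,0,0,1],[0,0,0,1],[0,0,0,1],[0,0,0,1],[0.2,0,0,1],[0.4,0,0,1],[0.4,0,0,1],[0.4,0,0,1],[0.4,0,0,1],[0.2,0,0,0.12],[0,0,0,0],[0,0,0,0]])

```text
t: 2.95
eef_pos: [447.0, 141.5, 135.1]
tcp_rot: [3.134, 1.57, 0.152]
ft_force: [-0.3, 0.5, 0.2]
opening: 0.598
```

Run:
```python
from h import *
s=state();print(s['t'],s['eef_pos'],s['joints'],s['opening'],s['ft_force']);print(rot(s['tcp_rot']).round(3))
im=read_camera('wrist');cv2.imwrite('pics/d_wrist.png',im[:,:,::-1])
```

```text
2.95 [446.96924778 141.50196786 135.11228911] [ 1.65576437e-01  3.84556728e-01  2.02150259e+00 -1.73448037e-05
  7.34704436e-01  1.57701901e+00] 0.5980808963533777 [-0.28096822  0.47752059  0.20348177]
[[ 0.001  0.159 -0.987]
 [ 0.    -0.987 -0.159]
 [-1.     0.    -0.001]]
```

View pics/d_wrist.png

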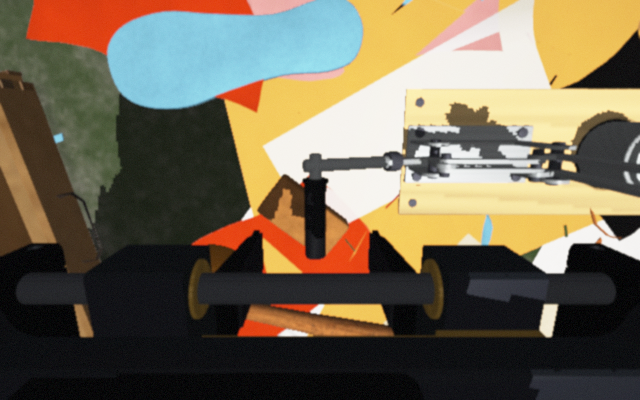

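>>> step_arm(steps=[[0.4,0,0,0],[0.5,0,0,0],[0.38,0,0,0],[0,0,0,0]])

```text
t: 3.5
eef_pos: [446.3, 141.5, 70.3]
tcp_rot: [0.019, 1.569, -2.964]
ft_force: [-0.3, 0.1, 0.3]
opening: 0.601
```

>>> step_arm(steps=[[0,0,0,0],[0,0,0,0],[0,0,0,0],[0,0,0,0]], jaw=1)

```text
t: 4.0
eef_pos: [446.6, 141.5, 70.9]
tcp_rot: [3.105, 1.57, 0.121]
ft_force: [0.5, -0.8, -1.0]
opening: 0.237
```

>>> step_arm(steps=[[0,0,0,0],[0,0,0,0]])

```text
t: 4.25
eef_pos: [446.5, 141.8, 70.8]
tcp_rot: [-2.299, 1.57, 1.0]
ft_force: [-0.4, 4.2, 2.6]
opening: 0.147
```

Run:
```python
from h import *
print(state()['opening'])
# arc rows from a=23deg
piv=(-110,46);a0=np.radians(23)
p=[(-110-100*np.cos(a0+d),46+100*np.sin(a0+d)) for d in list(np.arange(0,1.21,0.1))+[1.25,1.29]]
for i in range(1,len(p)):print(i,'x(tool,down) %.2f y %.2f'%(-(p[i][1]-p[i-1][1])/50,(p[i][0]-p[i-1][0])/50))
```

```text
0.14710190401104392
1 x(tool,down) -0.18 y 0.09
2 x(tool,down) -0.17 y 0.10
3 x(tool,down) -0.16 y 0.12
4 x(tool,down) -0.15 y 0.14
5 x(tool,down) -0.13 y 0.15
6 x(tool,down) -0.12 y 0.16
7 x(tool,down) -0.10 y 0.17
8 x(tool,down) -0.08 y 0.18
9 x(tool,down) -0.06 y 0.19
10 x(tool,down) -0.04 y 0.20
11 x(tool,down) -0.02 y 0.20
12 x(tool,down) -0.00 y 0.20
13 x(tool,down) 0.01 y 0.10
14 x(tool,down) 0.01 y 0.08
```

>>> step_arm(steps=[[-0.18,0.09,0,0],[-0.17,0.1,0,0],[-0.16,0.12,0,0],[-0.15,0.14,0,0],[-0.13,0.15,0,0],[0,0,0,0]])

```text
t: 5.0
eef_pos: [451.1, 113.2, 111.7]
tcp_rot: [-2.195, 1.568, 1.103]
ft_force: [-7.8, 18.5, 22.5]
opening: 0.15
```

Run:
```python
from h import *
s=state();print(s['eef_pos'],s['ft_force'],s['moment'])
cv2.imwrite('pics/e_side.png',cv2.resize(read_camera('side')[130:310,200:480,::-1],None,fx=2.8,fy=2.8))
```

```text
[451.11394744 113.21714088 111.71353765] [-7.79600722 18.49823845 22.54468437] [3.56185788 1.59411749 0.08686846]
```

View pics/e_side.png

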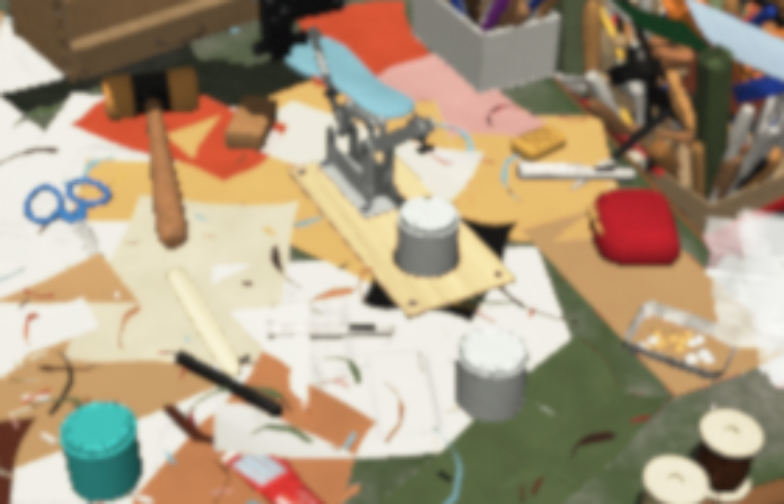

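>>> step_arm(steps=[[-0.03,-0.025,0,0],[0,0,0,0]])

```text
t: 5.3
eef_pos: [451.1, 113.4, 111.9]
tcp_rot: [-2.348, 1.57, 0.951]
ft_force: [-1.7, 5.4, 5.8]
opening: 0.149
```

>>> step_arm(steps=[[-0.12,0.16,0,0],[-0.1,0.17,0,0],[-0.08,0.18,0,0],[0,0,0,0]])

```text
t: 5.8
eef_pos: [455.0, 87.7, 127.3]
tcp_rot: [-2.023, 1.57, 1.276]
ft_force: [-4.1, 5.0, 13.0]
opening: 0.152
```

>>> step_arm(steps=[[-0.07,0.19,0,0],[-0.05,0.2,0,0],[-0.02,0.2,0,0],[0,0,0,0]])

```text
t: 6.3
eef_pos: [459.4, 58.1, 133.8]
tcp_rot: [0.03, 1.57, -2.954]
ft_force: [-3.5, 1.0, 8.2]
opening: 0.15
```

>>> step_arm(steps=[[-0.01,0.12,0,0],[0,0.12,0,0],[0,0,0,0]])

```text
t: 6.68
eef_pos: [461.2, 46.4, 134.0]
tcp_rot: [0.117, 1.57, -2.867]
ft_force: [-4.4, 0.2, 4.5]
opening: 0.151
```

>>> step_arm(steps=[[0.0,0.1,0,0],[0.01,0.06,0,0],[0,0,0,0],[0,0,0,0]])

```text
t: 7.18
eef_pos: [462.1, 40.5, 133.7]
tcp_rot: [-1.217, 1.568, 2.082]
ft_force: [-6.1, 16.8, 9.3]
opening: 0.15
```

>>> step_arm(steps=[[0,0.03,0,0],[0,0,0,0]])

```text
t: 7.42
eef_pos: [462.1, 40.3, 133.7]
tcp_rot: [-1.362, 1.566, 1.936]
ft_force: [-6.3, 30.7, 9.9]
opening: 0.152
```

Run:
```python
from h import *
s=state();print(s['eef_pos'],s['ft_force'],s['moment'])
cv2.imwrite('pics/f_side.png',cv2.resize(read_camera('side')[130:310,200:480,::-1],None,fx=2.8,fy=2.8))
cv2.imwrite('pics/f_wrist.png',read_camera('wrist')[:,:,::-1])
```

```text
[462.06358171  40.29122785 133.69329374] [-6.31799414 30.74543971  9.88748714] [ 5.59807335  1.29616202 -0.04494288]
```

View pics/f_side.png

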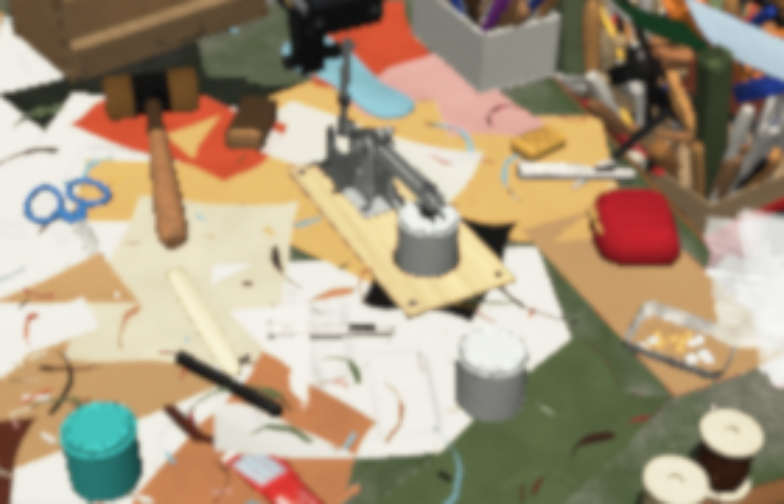

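View pics/f_wrist.png

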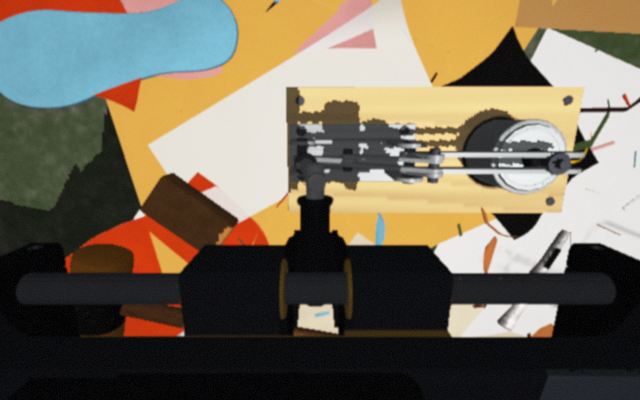

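Run:
```python
import numpy as np
from scipy.optimize import least_squares
yj=np.array([.155,-.988]);o=np.array([446.7,141.6])
P=[(446.5,141.7,70.8),(451.1,113.4,111.9),(455,87.7,127.3),(459.4,58.1,133.8),(461.2,46.4,134.0),(462.1,40.4,133.7)]
Q=np.array([((np.array(p[:2])-o)@yj,p[2]) for p in P])
r=least_squares(lambda v:np.hypot(Q[:,0]-v[0],Q[:,1]-v[1])-v[2],[92,32,100]);print(r.x,r.fun)
c=r.x;a=np.arctan2(Q[:,1]-c[1],c[0]-Q[:,0]);print(a-a[0])
A=np.r_[np.arange(a[-1],a[0],-0.105),a[0]-0.01]
p=np.c_[c[0]-c[2]*np.cos(A),c[1]+c[2]*np.sin(A)]
for d in np.diff(p,axis=0):print('[%.3f, %.3f]'%(-d[1]/50,d[0]/50))
```

```text
[90.45308057 37.7634886  96.46464244] [-0.04540505  0.12213775  0.00585967 -0.24172069 -0.0503683   0.20949662]
[0.         0.52531238 0.83962008 1.15882117 1.28181106 1.34468751]
[-0.014, -0.202]
[0.007, -0.202]
[0.028, -0.201]
[0.049, -0.196]
[0.069, -0.190]
[0.089, -0.182]
[0.107, -0.172]
[0.125, -0.159]
[0.141, -0.146]
[0.155, -0.130]
[0.168, -0.113]
[0.179, -0.095]
[0.169, -0.069]
```

>>> step_arm(steps=[[0,-0.05,0,0],[-0.01,-0.2,0,0],[0.01,-0.2,0,0],[0.03,-0.2,0,0],[0.05,-0.2,0,0],[0,0,0,0]])

```text
t: 8.28
eef_pos: [457.0, 80.3, 129.5]
tcp_rot: [-3.057, 1.569, 0.243]
ft_force: [3.4, 0.1, 0.2]
opening: 0.155
```

>>> step_arm(steps=[[0.07,-0.19,0,0],[0.09,-0.18,0,0],[0.11,-0.17,0,0],[0.12,-0.16,0,0],[0,0,0,0]])

```text
t: 8.9
eef_pos: [451.4, 114.7, 109.8]
tcp_rot: [-3.04, 1.57, 0.26]
ft_force: [4.3, -1.5, 0.5]
opening: 0.152
```

>>> step_arm(steps=[[0.14,-0.15,0,0],[0.15,-0.13,0,0],[0.17,-0.11,0,0],[0.18,-0.1,0,0],[0,0,0,0]])

```text
t: 9.52
eef_pos: [447.4, 138.9, 77.3]
tcp_rot: [-2.771, 1.57, 0.529]
ft_force: [6.9, 0.8, -0.9]
opening: 0.155
```

>>> step_arm(steps=[[0.1,-0.04,0,0],[0.08,-0.03,0,0],[0,0,0,0]])

```text
t: 9.9
eef_pos: [447.0, 142.0, 69.3]
tcp_rot: [3.094, 1.569, 0.11]
ft_force: [3.6, -1.7, 10.8]
opening: 0.147
```

>>> step_arm(steps=[[0.04,-0.01,0,0],[0,0,0,0]])

```text
t: 10.15
eef_pos: [447.1, 142.1, 68.2]
tcp_rot: [2.948, 1.568, -0.035]
ft_force: [1.1, -7.6, 25.8]
opening: 0.15
```

>>> step_arm(steps=[[-0.05,0,0,0],[0,0,0,0],[0,0,0,0],[0,0,0,0],[0,0,0,0]], jaw=0.5)

```text
t: 10.78
eef_pos: [446.3, 142.3, 69.5]
tcp_rot: [0.062, 1.57, -2.922]
ft_force: [0.6, -0.6, -0.1]
opening: 0.492
```

>>> step_arm(steps=[[-0.4,0,0,0],[-0.8,0,0,0],[-0.8,0,0,0],[-0.8,0,0,0],[-0.8,0,0,0],[0,0.4,-0.04,0],[0,0.6,-0.08,0],[0,0.8,-0.1,0],[0,0.8,-0.1,0],[0,0.8,-0.1,0],[0,0.8,-0.1,0],[0,0.8,-0.1,0],[0,0.6,-0.06,0],[0,0,0,0],[0,0,0,0]], jaw=0)

```text
t: 12.65
eef_pos: [523.6, -128.4, 249.4]
tcp_rot: [-0.833, 1.57, 2.467]
ft_force: [-0.5, 0.1, -0.3]
opening: 1.002
```

>>> step_arm(steps=[[0,0,0,1],[0,0,0,1],[0,0,0,1],[0,0,0,1],[0,0,0,1],[0,0,0,1],[0,0,0,1],[0,0,0,1],[0,0,0,1],[0,0,0,0.85],[0,0,0,0],[0,0,0,0]])

```text
t: 14.15
eef_pos: [523.9, -128.3, 249.7]
tcp_rot: [-1.638, 1.571, 0.289]
ft_force: [-0.2, -1.2, -0.8]
opening: 0.999
```

Run:
```python
from h import *
s=state();print(s['t'],s['eef_pos'],s['joints'],s['opening'],s['ft_force']);print(rot(s['tcp_rot']).round(3))
im=read_camera('wrist');cv2.imwrite('pics/g_wrist.png',im[:,:,::-1])
np.save('g_s.npy',np.r_[s['eef_pos'],s['tcp_rot']])
```

```text
14.15 [ 523.87214582 -128.32702774  249.74653621] [-3.62762720e-01  3.32858629e-01  1.72275767e+00  1.03859196e-04
  1.08585602e+00  2.42223568e+00] 0.9994020772319682 [-0.18559414 -1.18520042 -0.75290713]
[[ 0.    -0.937 -0.349]
 [ 0.    -0.349  0.937]
 [-1.    -0.    -0.   ]]
```

View pics/g_wrist.png

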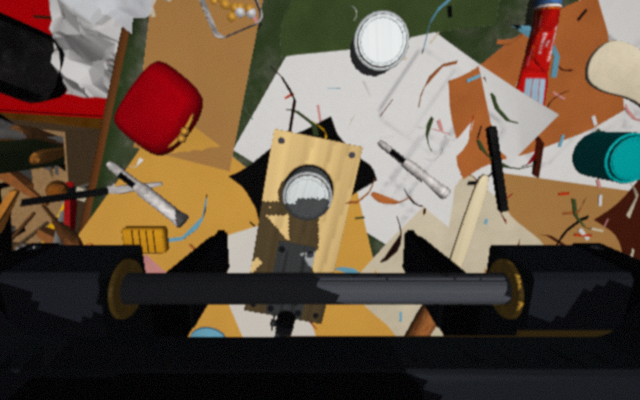

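Run:
```python
from h import *
im=cv2.imread('pics/g_wrist.png')
a=cv2.resize(im[150:250,250:370],None,fx=4,fy=4,interpolation=cv2.INTER_CUBIC);b=cv2.resize(im[0:100,320:440],None,fx=4,fy=4,interpolation=cv2.INTER_CUBIC)
cv2.imwrite('pics/g2.png',np.vstack([a,b]).transpose(0,1,2)[:800] if 0 else np.hstack([cv2.resize(a,(400,333)),cv2.resize(b,(400,333))]))
```

```text
(no output)
```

View pics/g2.png

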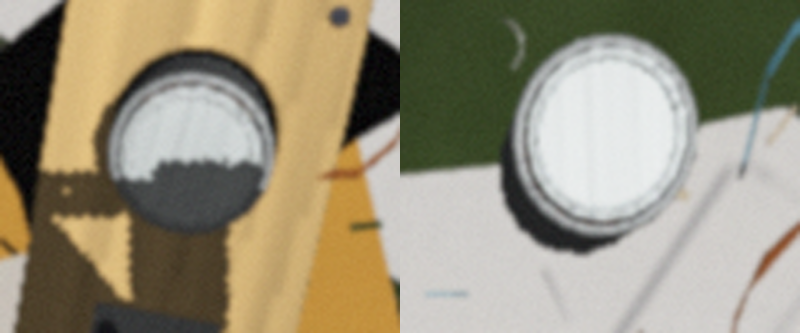

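Run:
```python
from h import *
a=np.load('g_s.npy');s=dict(eef_pos=a[:3],tcp_rot=a[3:]);W=cam('wrist',s)
for uv in [(307.6,195),(282.4,195),(332.8,195),(381.4,40.2),(353.6,40.2),(409,40.2)]:print(uv,plane(W,uv,52).round(1))
for uv in [(278,128),(364,147)]:print(uv,plane(W,uv,8).round(1))
S=cam('side');f=lambda u,v:(200+u/2.8,130+v/2.8)
for uv in [(429,219),(492,352)]:print('side',plane(S,f(*uv),53).round(1))
m=rot(s['tcp_rot']);
for p in [(527.9,-112.7),]:
  d=np.array([p[0],p[1],0])-s['eef_pos'];print((m.T@d/50).round(3))
```

```text
(307.6, 195) [ 528.3 -112.6   52. ]
(282.4, 195) [ 555.  -102.6   52. ]
(332.8, 195) [ 501.5 -122.5   52. ]
(381.4, 40.2) [ 513.3 -289.6   52. ]
(353.6, 40.2) [ 539.7 -279.8   52. ]
(409, 40.2) [ 487.  -299.3   52. ]
(278, 128) [ 587.7 -168.3    8. ]
(364, 147) [ 481.9 -183.5    8. ]
side [ 525.4 -117.    53. ]
side [ 510.2 -292.1   53. ]
[ 4.995 -0.184  0.265]
```

>>> step_arm(steps=[[0,-0.19,0.26,0],[0.4,0,0,0],[0.7,0,0,0],[0.7,0,0,0],[0.6,0,0,0],[0,0,0,0]])

```text
t: 14.95
eef_pos: [527.8, -112.4, 128.2]
tcp_rot: [0.86, 1.567, 2.785]
ft_force: [-0.1, 0.1, -0.0]
opening: 1.003
```

Run:
```python
from h import *
s=state();print(s['t'],s['eef_pos'],s['ft_force'])
im=read_camera('wrist');cv2.imwrite('pics/i_wrist.png',im[:,:,::-1])
cv2.imwrite('pics/i_side.png',cv2.resize(read_camera('side')[130:310,200:480,::-1],None,fx=2.8,fy=2.8))
```

```text
14.95 [ 527.75670514 -112.40743099  128.15102706] [-0.07520184  0.08469812 -0.00910405]
```

View pics/i_wrist.png

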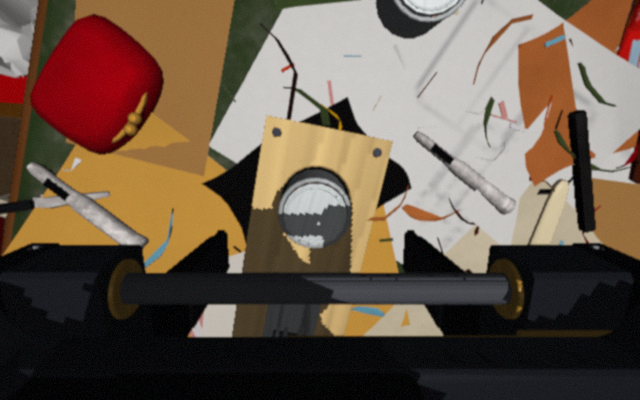

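View pics/i_side.png

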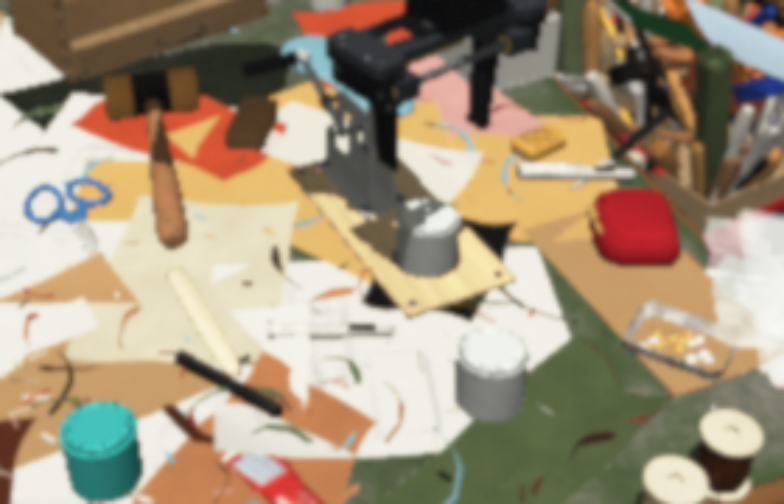

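>>> step_arm(steps=[[0.6,0,0,0],[0.7,0,0,0],[0.6,0,0,0],[0.33,0,0,0],[0,0,0,0]])

```text
t: 15.68
eef_pos: [528.6, -113.4, 18.3]
tcp_rot: [0.783, 1.571, 2.707]
ft_force: [0.7, 0.1, 0.5]
opening: 1.004
```

>>> step_arm(steps=[[0,0,0,0],[0,0,0,0],[0,0,0,0],[0,0,0,0],[0,0,0,0]], jaw=1)

```text
t: 16.3
eef_pos: [528.5, -113.5, 18.4]
tcp_rot: [-2.245, 1.57, -0.321]
ft_force: [0.0, 0.8, 3.0]
opening: 0.589
```

>>> step_arm(steps=[[0,0,0,0],[-0.2,0,0,0],[-0.4,0,0,0],[-0.3,0,0,0],[0,0,0,0],[0,0,0,0],[0,0,0,0],[0,0,0,0]])

```text
t: 17.3
eef_pos: [528.2, -113.4, 62.7]
tcp_rot: [0.833, 1.57, 2.757]
ft_force: [0.3, -0.5, -2.1]
opening: 0.593
```

>>> step_arm(steps=[[0,0,0,0]])

```text
t: 17.42
eef_pos: [528.3, -113.4, 62.9]
tcp_rot: [0.879, 1.57, 2.803]
ft_force: [-1.5, -1.0, -1.5]
opening: 0.594
```

>>> step_arm(steps=[[0,0,0,0]])

```text
t: 17.55
eef_pos: [528.4, -113.4, 63.1]
tcp_rot: [0.512, 1.571, 2.436]
ft_force: [-0.2, 0.0, -1.2]
opening: 0.594
```

Run:
```python
from h import *
s=state();print(s['t'],s['eef_pos'],s['ft_force'],s['moment'],s['opening'])
cv2.imwrite('pics/j_side.png',cv2.resize(read_camera('side')[130:310,200:480,::-1],None,fx=2.8,fy=2.8))
print(state()['ft_force'])
```

```text
17.55 [ 528.39481522 -113.42343985   63.06359578] [-2.02707907e-01  1.02261232e-03 -1.22405347e+00] [ 0.1618188   0.08369782 -0.02311319] 0.5937920402503034
[-0.03825234 -0.3938928  -1.98794649]
```

View pics/j_side.png

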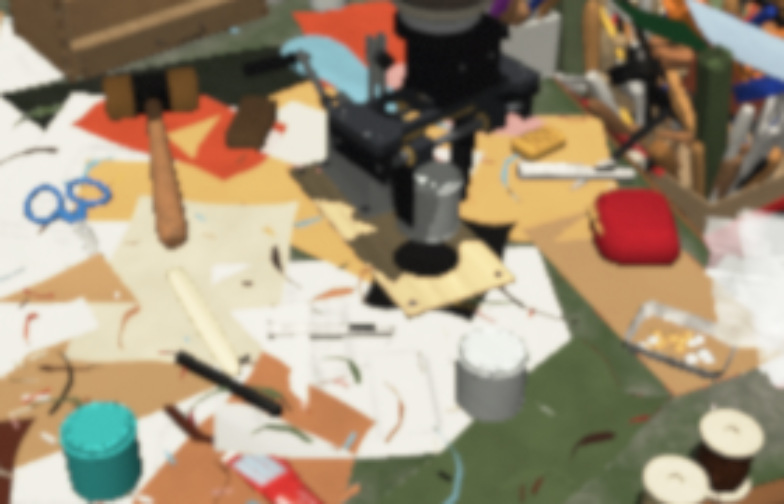

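>>> step_arm(steps=[[0.3,0,0,0],[0.3,0,0,0],[0.2,0,0,0],[0.1,0,0,0],[0,0,0,0],[0,0,0,0]])

```text
t: 18.35
eef_pos: [528.5, -113.4, 18.1]
tcp_rot: [-2.149, 1.571, -0.225]
ft_force: [0.6, 0.5, -2.4]
opening: 0.593
```

>>> step_arm(steps=[[0,0,0,0],[0,0,0,0],[0,0,0,0],[0,0,0,0],[0,0,0,0],[0,0,0,0]], jaw=0)

```text
t: 19.1
eef_pos: [528.4, -113.4, 18.1]
tcp_rot: [-1.956, 1.571, -0.032]
ft_force: [-0.5, -0.3, 0.7]
opening: 1.002
```

>>> step_arm(steps=[[-0.3,0,0,0],[-0.6,0,0,0],[-0.8,0,0,0],[-0.8,0,0,0],[-0.8,0,0,0],[-0.5,0,0,0],[0,0,0,0],[0,0,0,0]])

```text
t: 20.1
eef_pos: [527.9, -113.3, 207.8]
tcp_rot: [0.856, 1.57, 2.78]
ft_force: [0.7, 0.1, -0.2]
opening: 1.0
```

Run:
```python
from h import *
s=state();print(s['t'],s['eef_pos'],s['ft_force'])
im=read_camera('wrist');cv2.imwrite('pics/k_wrist.png',im[:,:,::-1])
np.save('k_s.npy',np.r_[s['eef_pos'],s['tcp_rot']])
cv2.imwrite('pics/k_side.png',cv2.resize(read_camera('side')[130:310,200:480,::-1],None,fx=2.8,fy=2.8))
```

```text
20.1 [ 527.91717274 -113.27784763  207.80918699] [ 0.66651633  0.07275661 -0.24756835]
```

View pics/k_wrist.png

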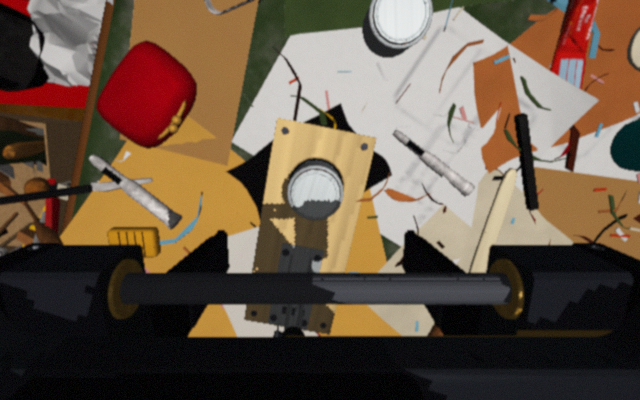

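View pics/k_side.png

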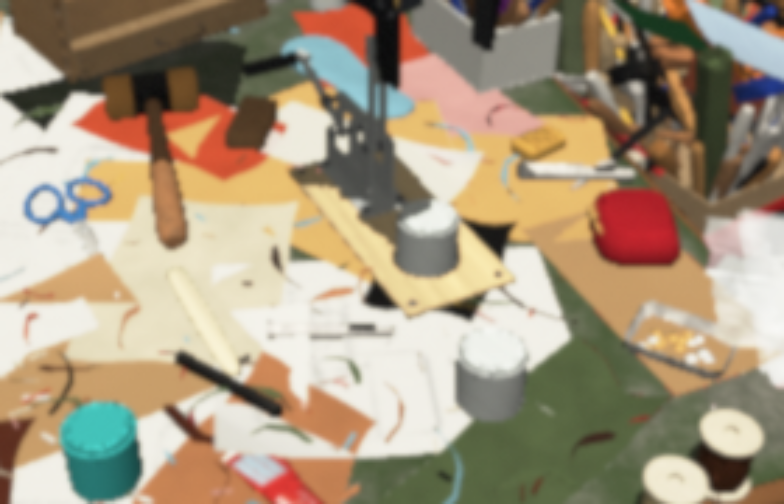

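>>> step_arm(steps=[[0,0.2,-0.4,0],[0,0.35,-0.75,0],[0,0.35,-0.75,0],[0,0.35,-0.75,0],[0.3,0.27,-0.55,0],[0.5,0,0,0],[0.5,0,0,0],[0.3,0,0,0],[0,0,0,0],[0,0,0,0]])

```text
t: 21.45
eef_pos: [512.8, -290.0, 128.8]
tcp_rot: [-2.467, 1.57, -0.543]
ft_force: [-0.7, 0.4, -0.6]
opening: 1.0
```

Run:
```python
from h import *
s=state();print(s['t'],s['eef_pos'],s['ft_force'],rot(s['tcp_rot']).round(3))
im=read_camera('wrist');cv2.imwrite('pics/l_wrist.png',im[:,:,::-1])
np.save('l_s.npy',np.r_[s['eef_pos'],s['tcp_rot']])
```

```text
21.45 [ 512.79171221 -289.95021786  128.75484196] [-0.71442652  0.36478117 -0.6260222 ] [[ 0.001 -0.938 -0.346]
 [-0.    -0.346  0.938]
 [-1.    -0.001 -0.001]]
```

View pics/l_wrist.png

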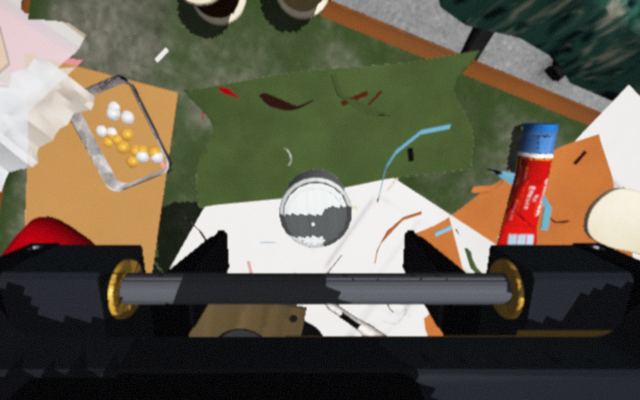

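>>> step_arm(steps=[[0.6,0,0,0],[0.7,0,0,0],[0.6,0,0,0],[0.32,0,0,0],[0,0,0,0]])

```text
t: 22.12
eef_pos: [512.4, -289.8, 17.0]
tcp_rot: [0.563, 1.57, 2.487]
ft_force: [0.2, 0.6, 0.5]
opening: 0.999
```

>>> step_arm(steps=[[0,0,0,0],[0,0,0,0],[0,0,0,0],[0,0,0,0],[0,0,0,0],[0,0,0,0],[0,0,0,0]], jaw=1)

```text
t: 23.0
eef_pos: [512.6, -289.9, 17.3]
tcp_rot: [-2.406, 1.57, -0.482]
ft_force: [0.9, 0.1, 4.0]
opening: 0.576
```

>>> step_arm(steps=[[-0.2,0,0,0],[-0.4,0,0,0],[-0.3,0,0,0],[0,0,0,0],[0,0,0,0],[0,0,0,0],[0,0,0,0]])

```text
t: 23.88
eef_pos: [512.3, -289.8, 61.6]
tcp_rot: [0.555, 1.57, 2.479]
ft_force: [0.5, -0.0, -4.6]
opening: 0.579
```

>>> step_arm(steps=[[0,0,0,0]])

```text
t: 24.0
eef_pos: [512.4, -289.8, 61.9]
tcp_rot: [0.521, 1.57, 2.446]
ft_force: [-1.0, 1.1, -4.5]
opening: 0.578
```

>>> step_arm(steps=[[0,0,0,0]])

```text
t: 24.12
eef_pos: [512.4, -289.8, 62.0]
tcp_rot: [-0.181, 1.571, 1.743]
ft_force: [0.3, -0.2, -4.7]
opening: 0.582
```

>>> step_arm(steps=[[-0.3,0,0,0],[-0.5,0,0,0],[-0.6,0,0,0],[-0.5,0,0,0],[-0.2,0,0,0],[0,0,0,0],[0,0,0,0],[0,0,0,0],[0,0,0,0],[0,0,0,0],[0,0,0,0],[0,0,0,0],[0,0,0,0]])

```text
t: 25.75
eef_pos: [512.4, -289.9, 167.2]
tcp_rot: [-2.371, 1.571, -0.447]
ft_force: [0.2, 0.9, -4.7]
opening: 0.581
```

Run:
```python
from h import *
s=state();print(s['t'],s['eef_pos'],s['ft_force'],s['opening'],abs(s['qvel']).max())
im=read_camera('wrist');cv2.imwrite('pics/m_wrist.png',im[:,:,::-1])
cv2.imwrite('pics/m_side.png',cv2.resize(read_camera('side')[130:310,200:480,::-1],None,fx=2.8,fy=2.8))
```

```text
25.75 [ 512.43924035 -289.8695703   167.19263073] [ 0.20819618  0.89194339 -4.71002939] 0.580598353847615 0.0015257701987161938
```

View pics/m_side.png

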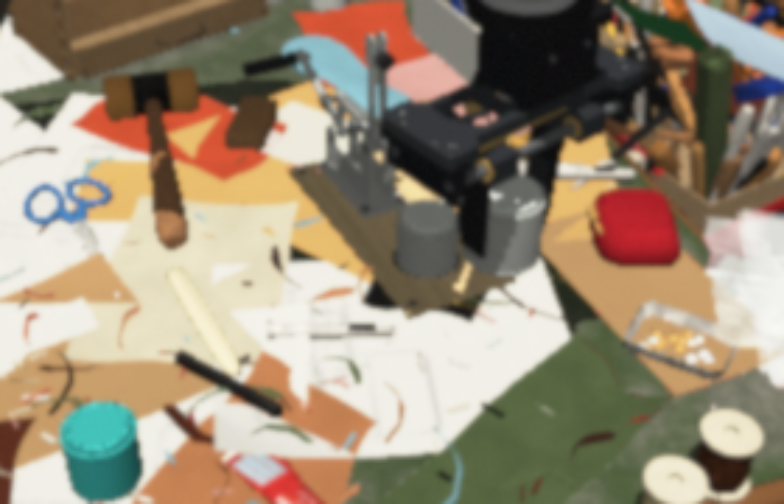

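View pics/m_wrist.png

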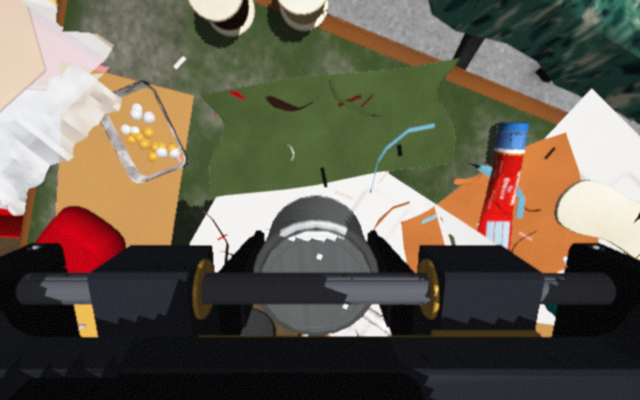

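```bash
python3 -c "
from cell import *
print(job_done())"
```

```text
the job is handed in; nothing more can be done
None
```

I pressed the lid home, swung the clamp back, hefted both tins and handed in the job at 25.8 s. The arm was holding up the twin, which is the heavier tin.

- **Clamp:** I took the lever by its side handle and swung it over until it stopped moving and the force rose to about 31 N. The picture showed the lever upright and the foot on the lid. I then swung it back past the start until it met the open stop at about 26 N.
- **Lid:** it looks flush in the pictures, but I did not measure its height.
- **Weighing:** the seated tin read about 1.2 to 2.1 N (roughly 0.17 kg), and the twin a steady 4.6 N (roughly 0.47 kg).
- **Placing:** the seated tin went back in its seat, and the release position was within 1 mm of where I gripped it.
- **End state:** the twin is upright and still, its underside about 150 mm above the desk. The tray, block and other bystanders in view look unmoved.
- **Readings that disagreed:**
  - My first stretch of the lever arc was slightly too tight. It pushed the wrist force to about 30 N, so I corrected the path.
  - The handle reaches about 64 mm from the lever's mid-plane, not the 56 mm implied by the description. This did not affect the grip.

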